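# Stand the self-plumbing beam target on its weighted end

## Robot

A 6-joint arm with a two-finger parallel gripper is mounted at the origin on the work surface. World frame = base frame: x ahead of the robot, y to its left, z up, the work surface at z = 0. Lengths are in mm, angles in rad, forces in N, time in s.
With the tool pointing down it reaches from about 275 to 750 mm from the base axis. Payload 10.2 kg.
Tool frame: the origin (TCP) lies at the very end of the fingers, on their centre line; the grasp point (between the pads) lies 19 mm behind it (ctrl.grip_depth is the distance from the TCP to the grasp point, in mm); z points along the fingers, x is the direction in which the jaws open and shut, and the axes are right-handed (so a half turn about z gives the same grasp; the last joint's range is limited). The gripper opens to 85 mm and grips with 20 to 120 N. Pads are 22 mm wide; open, the fingers measure 114 mm over their backs; the gripper's body (76 mm by 85 mm) begins 54 mm behind the grasp point. The pads swing forward as they close: fully open they stand 13 mm farther back than shut.
Start: joints at [0.885, 0.313, 1.498, -0, 1.331, -0.223], TCP at [234.402, 469.773, 231.294] pointing down, gripper open.
Joint ranges: [-2.94, 2.94], [-0.97, 2.17], [0.19, 2.56], [-1.23, 4.37], [0.02, 3.11], [-2.88, 2.88]. Speed limits (rad/s): [2.39, 2.39, 3.01, 3.14, 3.14, 3.14].

## Interface

Orientations are given as a unit quaternion [w, x, y, z].
In Python, from rig import ctrl gives the robot as it stands.
- The arm moves only by the tool play_rows, never from a script. Its argument "motion" is a list of rows, each a list of 2 entries, a list of its own where there are three numbers: the shift along the tool's x, y, z in mm, then the turn, a rotation vector about the tool's x, y, z in degrees. A call has 1 to 20 rows; each row shifts and turns the commanded pose from where the row before left it, along the tool's axes as they then stand; what a row does not reach is not made up. A row lasts 1/12 s, in which the tool goes at most 41.7 mm and 7.16 degrees, less where a joint would pass 70% of its speed; a pose out of reach is approached as far as the arm can. A call with a gripper value outside its range is refused whole. "fingers" is the finger opening in mm, from 0 to 85.4, set as the call begins (left out, the last holds). The fingers move at their own pace and stop on an object; "squeeze" is the grip in N (left out, the last holds). Time passes only in rows, so rows that do not move let the fingers close. It gives the time, the measured TCP pose, the force and the opening at its end, in the units of the state.
- ctrl.sense(): the state, without advancing time (a new reading comes with each control period).
- ctrl.capture(name): name is "side" or "top" or "wrist"; returns the picture (400x640x3 uint8, red, green, blue); there is no depth.
- ctrl.get_calibration(name): a dict with "K" (3x3 intrinsics, pixels), "R" (3x3) and "t" (3): a world point X has camera coordinates R X + t; the wrist camera has in their place "tool_from_camera" (4x4, takes a point from camera to tool coordinates, whose origin is the TCP and whose axes are the tool frame's). Camera axes: x right, y down, z forward; pixel columns grow to the right and rows downward; lengths in mm; the calibration is good to about 2 mm. A picture is of the moment at which its call begins: read the wrist's pose just before it. get_calibration takes no time and is no camera call.
- ctrl.finish_job(): hands the job in, once; it reports no verdict.
Trained networks look in the newest picture that a camera, given by its name, has taken for a name from the list of things; names that differ only in an ending like _2 or _b are one class to them, and where a whole thing is asked for, a point or a joint stands for the part that bears it (a point fixed in the world has none). Each returns a list of dicts, best first, with "p" (0 to 1); they miss things now and then, are a little off and sometimes report something else, mostly with a low value. They report only what shows in the picture. A call takes as long as a camera call. They do not tell look-alikes from the thing itself.
- ctrl.spot_in(camera, name): "position" ([column, row] as shares, 0 to 1, of the picture: columns of its width, rows of its height, amid what is visible of it).
The state is a dict: "time_s": time; "joints": joint angles; "dq": joint speeds; "tau": joint torques, N m; "eef_pos": TCP position; "ee_rot": TCP orientation; "force": force on the tool from outside, world axes, zero at the start; "wrist_torque": the same for the moment, N m; "grip_width": opening from 0.0 (shut) to 1.0 (fully open).
Only numpy, scipy, OpenCV 4.12 (cv2) and the standard library are available. Lean on these libraries where they do the work, as an engineer would, in place of code of your own. Each camera call takes 0.05 s, during which the arm holds its last target. There are 200 camera calls.

## Task

The beam target post lying on the blue-blocked rest has a heavy slug sealed in one end, but nothing shows which. Lift it level and clear of its rest, hold it for a moment to feel from its balance in the grip which end is heavy, then stand it heavy end down near the middle of the round white plate and let go, so that it stands plumb by itself. If you have to put it down for a new grip, put it back on its rest: it must not topple or lie on the table or plate, and leave everything else where it is.

Things in the scene. Friction and masses are not known exactly. Their poses are not given: they have to be found in the camera images.
- post_center (a point): Centre of the beam target post: square aluminium tube, 32 x 32 mm section, 160 mm over all, two yellow bands, a black domed cap at each end, both halves alike. x runs along it; y, z are square to its faces. A tungsten slug is sealed in one end (unmarked, differs from run to run, unrelated to x's direction). About 0.45 kg, centre of mass 28 to 35 mm from here. At first level, centre 46 mm up.
- post_end (a point): Tip of the dome of one of the post's two like caps (the one on its +x side, heavy or light). The caps stand 3.6 mm proud, domed to 80 mm radius: stood on the heavy end within 8 degrees of upright, the post rocks itself plumb and settles in 1 to 2 s; stood on the light end it topples when let go.
- rest: Fixed rest on which the post lies at first, along the rest's x: dark base 170 x 60 x 8 mm with two blue blocks, flat tops 30 mm above the table, each 26 mm (x) by 50 mm, their middles 52 mm either side of the rest's centre, so the middle 78 mm of the post is free underneath. Origin at the centre of its underside, on the table.
- plate: Fixed round white standing plate with a black ring mark 68 mm across, 120 mm in diameter, 8 mm thick, flat top. Origin at the centre of its underside, on the table; z is up.
- driver_grip (a point): Bystander, to be left alone: red-handled screwdriver, 190 mm long, lying at the far side; point on its handle.
- wrench_grip (a point): Bystander, to be left alone: steel wrench, 160 mm long, lying at the far side; point on its handle.
- mirror_c (a point): Bystander, to be left alone: spare white mirror mount on an aluminium foot, 50 x 60 x 65 mm; point 30 mm above its underside.
- tape_c (a point): Bystander, to be left alone: upright white tape roll, 84 mm across, 50 mm high; point at its centre.
- cleaner_c (a point): Bystander, to be left alone: clear bottle with a blue cap, 56 mm across, 130 mm high; point half-way up.
- tray_c (a point): Bystander, to be left alone: open steel parts tray, 130 x 100 x 35 mm; point at its centre, 17 mm up.
- lens_c (a point): Bystander, to be left alone: dark lens barrel standing on end, 48 mm across, 75 mm high; point half-way up.
Mind the look-alikes: they are no part of the job. What is shaped like the part that bears post_center but green is not meant. There is more than one size of the plate; the job needs the smaller.

How it is judged (in metres and radians):
On the way:
1. the post is held clear of its rest (centre at least 80 mm above the table) and within 30 degrees of level, for 0.3 s (height (world z) of post_center above 0.08 m and angle between the x axis of post_center and the z axis of plate, either way round above 1.05 rad), for 0.3 s.
At the end, for the whole second after the job is handed in: The post stands on its own on the round plate: upright within 0.1 rad, its centre within 30 mm (horizontally) of the plate's centre and 82 to 94 mm above the table, at rest and released. Only the heavy end will carry it (angle between the x axis of post_center and the z axis of plate, either way round below 0.1 rad and horizontal distance between post_center and plate below 0.03 m and height (world z) of post_center between 0.082 and 0.094 m and contact force between post and plate above 1 N and contact force between post and the fingers below 0.1 N and linear speed of post below 0.03 m/s and angular speed of post below 0.3 rad/s); the robot touches nothing.
It fails at once if the post topples or is laid down lower than its rest (centre under 35 mm while lying) (height (world z) of post_center below 0.035 m and angle between the x axis of post_center and the z axis of plate, either way round above 1.2 rad).
It fails at once if a bystander is moved more than 30 mm (distance of any of driver_grip, wrench_grip, mirror_c, tape_c, cleaner_c, tray_c, lens_c from where it was at the start of the episode above 0.03 m).
It also fails if it takes over 58 s, if anything falls off the work surface, if the arm or the gripper's body presses on something with over 40 N, if the wrist force passes 120 N, or if a joint passes its speed limit or range.

## Working session

There is one attempt and no reset: what is moved stays moved. The work goes in short steps, Python scripts to look and compute and a tool call to move; the robot and the scene stay as the last step left them, time stands still between calls to the robot, and variables do not carry over. Pictures are saved under pics/ and viewed, about 8 in all and at most 12, crops included, and the job is handed in when it is done.

Besides the shell and the picture viewer there is one more tool, called after ">>>" as name([rows], argument=value, ...), one row to a line, values as JSON. play_rows: Moves the arm, as the interface text tells. Its arguments: {"type":"object","properties":{"motion":{"type":"array"},"fingers":{"type":"number"},"squeeze":{"type":"number"}},"required":["motion"]}

```bash
mkdir -p pics
cat > h.py <<'E'
import numpy as np, cv2
from scipy.spatial.transform import Rotation as Rn
from rig import ctrl
def snap(c,f=None):
    s=ctrl.sense(); im=np.array(ctrl.capture(c))
    if f: cv2.imwrite('pics/'+f,im[:,:,::-1])
    return s,im
def ray(c,uv,s=None):
    k=ctrl.get_calibration(c); K=np.array(k['K']); d=np.linalg.inv(K)@np.array([uv[0],uv[1],1.])
    if c=='wrist':
        T=np.array(k['tool_from_camera']); q=s['ee_rot']; R=Rn.from_quat([q[1],q[2],q[3],q[0]]).as_matrix()
        return R@T[:3,3]+np.array(s['eef_pos']), R@T[:3,:3]@d
    R=np.array(k['R']);t=np.array(k['t']); return -R.T@t, R.T@d
def atz(c,uv,z,s=None):
    o,d=ray(c,uv,s); return o+d*(z-o[2])/d[2]
def proj(c,X):
    k=ctrl.get_calibration(c); p=np.array(k['K'])@(np.array(k['R'])@np.array(X)+np.array(k['t'])); return p[:2]/p[2]
E
python3 - <<'E'
from h import *
print(ctrl.sense())
Z=dict(post_center=46,post_end=46,rest=15,plate=8,driver_grip=12,wrench_grip=5,mirror_c=30,tape_c=25,cleaner_c=65,tray_c=17,lens_c=37)
for c in ['top','side']:
    s,im=snap(c,c+'0.png')
    for n in (Z if c=='top' else ['post_center','post_end','plate','rest']):
        for r in ctrl.spot_in(c,n)[:4]:
            p=np.array(r['position'])*[640,400]; print(c,n,round(r['p'],2),p.round(),atz(c,p,Z[n]).round())
E
```

```text
{'time_s': 0.0, 'joints': array([ 8.84569410e-01,  3.13465611e-01,  1.49844867e+00,  8.13692598e-06,
        1.33097873e+00, -2.23402036e-01]), 'dq': array([-1.83378959e-03,  2.03010905e-03,  2.39616721e-04, -1.95489865e-03,
        2.95424755e-03, -6.45754839e-05]), 'tau': array([ 8.77062648e-04, -4.12247729e+01, -2.59762573e+01,  1.16925477e-06,
        3.91535505e-03,  3.70387079e-05]), 'eef_pos': array([234.2449157 , 469.55985705, 230.72272198]), 'ee_rot': array([ 2.07307459e-04,  8.50434799e-01,  5.26080060e-01, -6.16256222e-04]), 'force': array([-0.89766412,  0.16719466,  0.15206299]), 'wrist_torque': array([-0.05097433, -0.00672954,  0.0370176 ]), 'grip_width': 0.998042341760084}
top post_center 0.83 [241. 192.] [549. 193.  46.]
top post_center 0.63 [269. 263.] [362. 114.  46.]
top post_end 0.76 [268. 261.] [367. 116.  46.]
top post_end 0.56 [246. 191.] [550. 179.  46.]
top rest 0.89 [251. 196.] [542. 171.  15.]
top plate 0.88 [357. 227.] [ 459. -120.    8.]
top plate 0.61 [431. 267.] [ 355. -316.    8.]
top driver_grip 0.85 [362. 139.] [ 706. -134.   12.]
top wrench_grip 0.69 [266. 145.] [691. 135.   5.]
top mirror_c 0.84 [147. 211.] [496. 448.  30.]
top tape_c 0.78 [473. 190.] [ 560. -433.   25.]
top cleaner_c 0.21 [437. 140.] [ 689. -330.   65.]
top tray_c 0.98 [438. 141.] [ 702. -344.   17.]
top lens_c 0.77 [489. 260.] [ 372. -464.   37.]
side post_center 0.67 [252. 223.] [344.  73.  46.]
side post_center 0.59 [286. 174.] [555. 191.  46.]
side post_end 0.83 [287. 173.] [556. 191.  46.]
side post_end 0.82 [249. 221.] [346.  86.  46.]
side plate 0.91 [336. 253.] [ 455. -126.    8.]
side plate 0.7 [364. 324.] [ 353. -314.    8.]
side plate 0.65 [288. 185.] [553. 182.   8.]
side rest 0.68 [286. 185.] [542. 181.  15.]
```

View pics/top0.png

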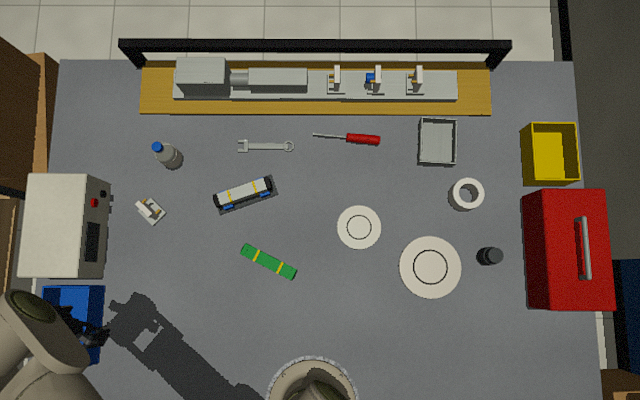

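View pics/side0.png

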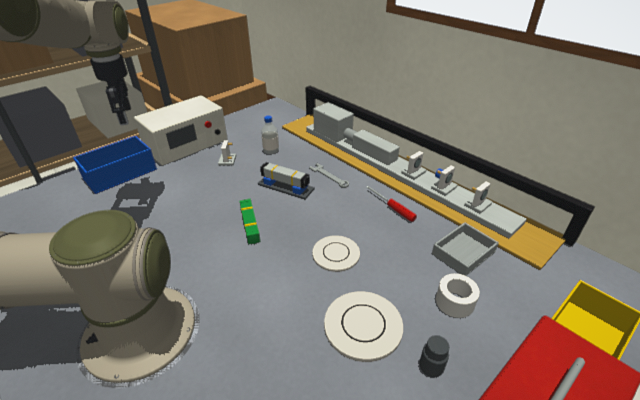

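The real post is the aluminium one with yellow bands on the blue-blocked rest, at top px (243,192). The green look-alike is at (269,262) and gets left alone. The smaller plate is at (358,227), about 44 px across (roughly 120 mm). The larger one is at (431,267), about 62 px. I'll move above the post so the wrist camera can confirm this.

>>> play_rows([
  [[-10,33,0],[0,0,0]],
  [[-10,33,0],[0,0,0]],
  [[-10,33,0],[0,0,0]],
  [[-10,33,0],[0,0,0]],
  [[-10,33,0],[0,0,0]],
  [[-10,33,0],[0,0,0]],
  [[-10,33,0],[0,0,0]],
  [[-10,33,0],[0,0,0]],
  [[-10,33,0],[0,0,0]],
  [[-10,33,0],[0,0,0]],
  [[-10,33,0],[0,0,0]],
  [[-10,33,0],[0,0,0]],
  [[0,0,0],[0,0,7]],
  [[0,0,0],[0,0,7]],
  [[0,0,0],[0,0,7]],
  [[0,0,0],[0,0,7]],
  [[0,0,0],[0,0,7]],
  [[0,0,0],[0,0,7]],
  [[0,0,0],[0,0,7]],
  [[0,0,0],[0,0,0]],
], fingers=85)

```text
time_s: 2.52
eef_pos: [535.2, 185.6, 231.3]
ee_rot: [-0.0, 0.992, 0.124, -0.0]
force: [0.6, 0.1, 0.3]
grip_width: 0.992
```

Run:
```python
from h import *
s,im=snap('wrist','w1.png')
print(s['eef_pos'],s['ee_rot'],s['joints'],s['force'],s['wrist_torque'])
print(ctrl.get_calibration('wrist'))
for n,z in [('post_center',46),('post_end',46),('rest',15)]:
    for r in ctrl.spot_in('wrist',n)[:3]:
        p=np.array(r['position'])*[640,400]; print(n,round(r['p'],2),p.round(),atz('wrist',p,z,s).round(1))
```

```text
[535.15734846 185.61749055 231.26506718] [-1.70417873e-05  9.92295076e-01  1.23897057e-01 -3.17502694e-05] [ 1.27056664e-01  4.04792945e-01  1.36854772e+00  3.49783897e-05
  1.36831540e+00 -1.21382865e-01] [0.55377177 0.13448801 0.34695821] [-0.01254552 -0.00093561 -0.01587781]
{'K': array([[310.26370911,   0.        , 322.50077306],
       [  0.        , 310.26370911, 197.44798202],
       [  0.        ,   0.        ,   1.        ]]), 'tool_from_camera': array([[ 9.99999923e-01, -3.52715099e-04,  1.69093645e-04,
        -5.88684245e-01],
       [ 2.89145903e-04,  9.57711393e-01,  2.87730435e-01,
        -7.31539705e+01],
       [-2.63429779e-04, -2.87730364e-01,  9.57711422e-01,
        -1.41985604e+02],
       [ 0.00000000e+00,  0.00000000e+00,  0.00000000e+00,
         1.00000000e+00]])}
post_center 0.94 [335. 170.] [545.9 193.7  46. ]
post_center 0.94 [172. 186.] [379.2 133.1  46. ]
post_end 0.93 [173. 185.] [379.5 134.4  46. ]
rest 0.77 [351. 155.] [562.3 209.8  15. ]
```

View pics/w1.png

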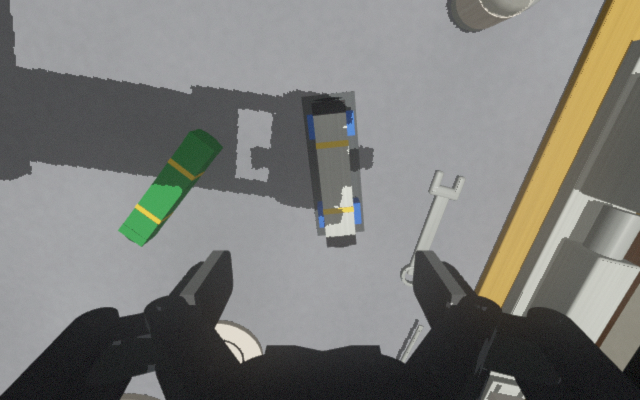

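Wrist picture: the post with two yellow bands lies on the blue-blocked rest at about (335,172), running nearly up and down the image. The green decoy is at (172,186). Next is an enlarged crop to confirm and measure.

Run:
```python
from h import *
im=cv2.imread('pics/w1.png')
c=cv2.resize(im[85:255,280:390],None,fx=3.5,fy=3.5,interpolation=cv2.INTER_CUBIC)
cv2.imwrite('pics/w1c.png',c)
h=cv2.cvtColor(im,cv2.COLOR_BGR2HSV).astype(int)
m=((h[...,0]>18)&(h[...,0]<32)&(h[...,1]>110))
m[:, :300]=0; m[:,375:]=0; m[:85]=0; m[255:]=0
n,l,st,ce=cv2.connectedComponentsWithStats(m.astype(np.uint8))
s=ctrl.sense()
for i in range(1,n):
    if st[i,4]>15: print(st[i],ce[i],atz('wrist',ce[i],62,s).round(1))
```

```text
[316 140  32   9 180] [331.58333333 144.02222222] [534.5 221.8  62. ]
[324 207  30   7 131] [338.40458015 210.02290076] [559.7 156.6  62. ]
```

View pics/w1c.png

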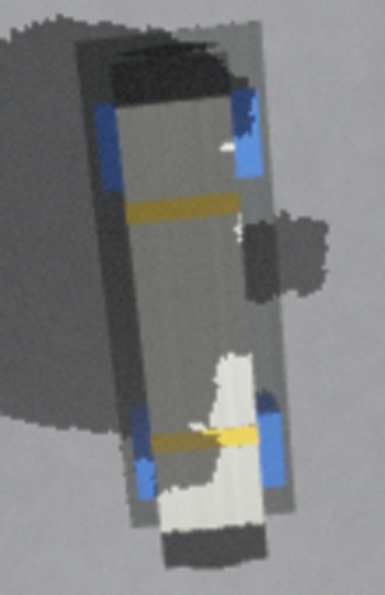

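The crop confirms it: aluminium post, two yellow bands, black caps, blue blocks under both ends, and it isn't the green one. Its centre is about (547,190), with the axis along (0.36,-0.93). I'll descend in two stages.

>>> play_rows([
  [[0,0,0],[0,0,-6.9]],
  [[12.6,0,30],[0,0,0]],
  [[0,0,30],[0,0,0]],
  [[0,0,30],[0,0,0]],
  [[0,0,20],[0,0,0]],
  [[0,0,0],[0,0,0]],
])

```text
time_s: 3.22
eef_pos: [544.8, 189.9, 117.1]
ee_rot: [-0.0, 0.982, 0.187, -0.004]
force: [0.4, 0.9, 0.0]
grip_width: 0.998
```

Run:
```python
from h import *
s,im=snap('wrist')
print(s['eef_pos'],s['joints'],s['ee_rot'])
h=cv2.cvtColor(im,cv2.COLOR_RGB2HSV).astype(int)
m=((h[...,0]>18)&(h[...,0]<32)&(h[...,1]>110)); m[:,:260]=0; m[:,400:]=0; m[320:]=0
n,l,st,ce=cv2.connectedComponentsWithStats(m.astype(np.uint8))
P=[]
for i in range(1,n):
    if st[i,4]>40:
        b=st[i]; P.append(atz('wrist',ce[i],62,s)); print(b,ce[i],P[-1].round(1))
q=s['ee_rot'];R=Rn.from_quat([q[1],q[2],q[3],q[0]]).as_matrix()
if len(P)==2:
    mid=(P[0]+P[1])/2; print(mid, 'in tool',R.T@(mid-s['eef_pos']), R.T@(P[1]-P[0]))
```

```text
[544.8111251  189.87100629 117.11921464] [ 1.32386884e-01  5.37737218e-01  1.47670753e+00 -2.49789239e-05
  1.13487769e+00 -2.42810173e-01] [-2.01994438e-04  9.82446613e-01  1.86503929e-01 -3.85961886e-03]
[303 164  51  10 445] [327.79775281 168.63146067] [534.8 221.9  62. ]
[303 262  45   8 310] [324.70322581 265.58387097] [558.7 156.2  62. ]
[546.74457993 189.08809338  62.        ] in tool [ 1.92584077  1.5382091  55.10357586] [-1.87567916 69.89465029 -0.11428619]
```

>>> play_rows([
  [[2,1.5,25],[0,0,1.5]],
  [[0,0,25],[0,0,0]],
  [[0,0,20],[0,0,0]],
  [[0,0,12],[0,0,0]],
  [[0,0,7],[0,0,0]],
  [[0,0,0],[0,0,0]],
  [[0,0,0],[0,0,0]],
])

```text
time_s: 3.85
eef_pos: [550.1, 189.7, 33.6]
ee_rot: [0.0, 0.985, 0.173, 0.001]
force: [-0.2, -0.3, 0.9]
grip_width: 0.997
```

Run:
```python
from h import *
s=ctrl.sense(); print(s)
```

```text
{'time_s': 3.85, 'joints': array([ 1.30797380e-01,  6.54110490e-01,  1.53002430e+00, -9.33655263e-06,
        9.55526720e-01, -2.16605471e-01]), 'dq': array([-0.00125814, -0.01103846, -0.00478944,  0.00105873, -0.00131441,
        0.00285232]), 'tau': array([-3.37325467e-02, -4.96740568e+01, -2.02562821e+01, -1.26232619e-03,
       -2.62304884e-02, -5.83866524e-03]), 'eef_pos': array([550.10474274, 189.66541088,  33.61413735]), 'ee_rot': array([4.52255624e-05, 9.84950877e-01, 1.72831820e-01, 9.64520731e-04]), 'force': array([-0.20813845, -0.27766079,  0.92621454]), 'wrist_torque': array([-0.04353524,  0.03072248,  0.00279069]), 'grip_width': 0.9968119524522525}
```

>>> play_rows([
  [[0,0,0],[0,0,0]],
  [[0,0,0],[0,0,0]],
  [[0,0,0],[0,0,0]],
  [[0,0,0],[0,0,0]],
  [[0,0,0],[0,0,0]],
  [[0,0,0],[0,0,0]],
  [[0,0,0],[0,0,0]],
  [[0,0,0],[0,0,0]],
], fingers=0, squeeze=60)

```text
time_s: 4.52
eef_pos: [549.4, 189.5, 32.9]
ee_rot: [0.0, 0.985, 0.173, 0.0]
force: [-1.7, -0.4, 6.1]
grip_width: 0.362
```

>>> play_rows([
  [[0,0,-5],[0,0,0]],
  [[0,0,-10],[0,0,0]],
  [[0,0,-15],[0,0,0]],
  [[0,0,-20],[0,0,0]],
  [[0,0,-20],[0,0,0]],
  [[0,0,-15],[0,0,0]],
  [[0,0,-10],[0,0,0]],
  [[0,0,-5],[0,0,0]],
  [[0,0,0],[0,0,0]],
  [[0,0,0],[0,0,0]],
  [[0,0,0],[0,0,0]],
  [[0,0,0],[0,0,0]],
  [[0,0,0],[0,0,0]],
  [[0,0,0],[0,0,0]],
])

```text
time_s: 5.68
eef_pos: [549.2, 189.5, 131.9]
ee_rot: [-0.0, 0.985, 0.173, -0.0]
force: [-0.0, 0.4, -4.1]
grip_width: 0.363
```

Run:
```python
from h import *
W=[]
for i in range(6):
    s,im=snap('wrist','w2.png' if i==5 else None); W.append(np.r_[s['force'],s['wrist_torque']])
W=np.array(W); print(W.mean(0).round(3),W.std(0).round(3))
q=s['ee_rot'];R=Rn.from_quat([q[1],q[2],q[3],q[0]]).as_matrix()
print('F tool',R.T@W.mean(0)[:3],'M tool',R.T@W.mean(0)[3:]); print(s['eef_pos'],s['joints'],s['grip_width'],s['time_s'])
```

```text
[ 0.049 -0.1   -4.142 -0.156 -0.075  0.009] [0.336 0.534 0.546 0.034 0.026 0.026]
F tool [0.01198698 0.11061655 4.14207293] M tool [-0.17186805  0.01744533 -0.00876864]
[549.29260631 189.5322516  132.24496058] [ 1.30750853e-01  5.24946918e-01  1.45396642e+00 -6.64434349e-06
  1.16276598e+00 -2.16310057e-01] 0.36099351866456886 5.9333
```

View pics/w2.png

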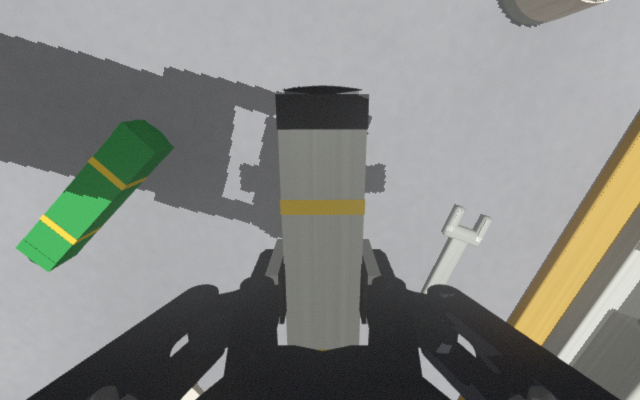

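Wrench reading with the post held level at 116 mm or so: F_z ≈ -4.1 N and M_x(tool) ≈ -0.17 N·m. That puts the centre of mass at tool -y, so the far end in the wrist view (world +y) is heavy. The picture shows the post level in the grip. Standing it heavy end down means turning about tool x by -90°. I'll carry it over toward the plate and test the turn partway.

>>> play_rows([
  [[-10,13,-7],[0,0,0]],
  [[-20,27,-8],[0,0,0]],
  [[-20,27,-8],[0,0,0]],
  [[-20,27,-8],[0,0,0]],
  [[-20,27,-8],[0,0,0]],
  [[-20,27,-8],[0,0,0]],
  [[-20,27,-8],[0,0,0]],
  [[-20,27,-8],[0,0,0]],
  [[-20,27,-7],[0,0,0]],
  [[-10,20,0],[0,0,0]],
  [[-10,12,0],[0,0,0]],
  [[0,0,0],[-4,0,0]],
  [[0,0,0],[-7,0,0]],
  [[0,0,0],[-7,0,0]],
  [[0,0,0],[-7,0,0]],
  [[0,0,0],[-5,0,0]],
  [[0,0,0],[0,0,0]],
  [[0,0,0],[0,0,0]],
])

```text
time_s: 7.48
eef_pos: [459.3, -119.8, 202.2]
ee_rot: [0.254, 0.952, 0.167, 0.044]
force: [-0.1, 0.1, -4.2]
grip_width: 0.361
```

Run:
```python
from h import *
s=ctrl.sense(); print(s['time_s'],s['eef_pos'],s['joints'],s['ee_rot'],s['force'],s['wrist_torque'],s['grip_width'])
```

```text
7.4833 [ 459.26698528 -119.75244912  202.18885261] [-0.2840385   0.13963779  1.89379105 -0.55699235  0.8631028  -0.31679814] [0.25368213 0.95164629 0.1674521  0.04443539] [-0.13653205  0.08073584 -4.21076328] [ 0.39423916  0.18510612 -0.0336073 ] 0.3612207623380337
```

```bash
cat > kin.py <<'E'
import numpy as np
from scipy.spatial.transform import Rotation as Rn
from scipy.optimize import least_squares
D=[([.8845694,.3134656,1.4984487,0,1.3309787,-.223402],[234.245,469.56,230.72],[.000207,.850435,.52608,-.000616]),
([.12705666,.40479,1.36854772,0,1.3683154,-.12138],[535.157,185.617,231.265],[0,.992295,.123897,0]),
([.132386884,.537737218,1.47670753,0,1.13487769,-.242810],[544.811,189.871,117.119],[-.0002,.982447,.186504,-.00386]),
([.13079738,.65411,1.5300243,0,.9555267,-.2166],[550.105,189.665,33.614],[0,.98495,.17283,.00096]),
([.13075,.524947,1.4539664,0,1.162766,-.21631],[549.293,189.532,132.245],[0,.985,.173,0]),
([-.2840385,.13963779,1.89379105,-.55699235,.8631028,-.31679814],[459.267,-119.752,202.189],[.25368,.951646,.167452,.044435])]
rz=lambda a:Rn.from_euler('z',a).as_matrix(); ry=lambda a:Rn.from_euler('y',a).as_matrix()
def rot(q,s4=1,s6=1): return rz(q[0])@ry(q[1]+q[2])@rz(s4*q[3])@ry(q[4])@rz(s6*q[5])
def tgt(w): return Rn.from_quat([w[1],w[2],w[3],w[0]]).as_matrix()
def pos(q,g,s4,s6):
    a1,h,a2,a3,b,d4,b2,L=g; q1,q2,q3=q[:3]
    return rz(q1)@(np.array([a1,b,h])+ry(q2)@[0,0,a2]+ry(q2+q3)@np.array([a3,0,d4])+ry(q2+q3)@rz(s4*q[3])@([0,b2,0]+ry(q[4])@[0,0,L]))
E
python3 - <<'E'
from kin import *
for s4 in (1,-1):
  for s6 in (1,-1):
    C=[rot(q,s4,s6).T@tgt(w) for q,p,w in D]; print(s4,s6,max(np.abs(c-C[0]).max() for c in C)); 
    if s4*s6>0: print(C[0].round(3))
    f=lambda g:np.r_[np.concatenate([pos(q,g,s4,s6)-p for q,p,w in D]),(g-g0)*.003]
    g0=np.array([0,300,400,0,116,400,0,250.]);r=least_squares(f,g0); print(r.x.round(1),np.abs(r.fun[:18]).max().round(2))
E
```

```text
1 1 0.000664725887200873
[[-1.  0. -0.]
 [-0. -1.  0.]
 [-0.  0.  1.]]
[  0.  201.3 438.9  39.  116.3 397.5  -0.  255.3] 0.01
1 -1 0.19170503108136025
[  0.  201.3 438.9  39.  116.3 397.5  -0.  255.3] 0.01
-1 1 0.7340286203166391
[  25.1 -190.3  230.4 -119.2  -71.6  412.4  187.5 -179.1] 10.5
-1 -1 0.9230899600800074
[[-0.902 -0.432  0.   ]
 [ 0.432 -0.902  0.   ]
 [-0.     0.     1.   ]]
[  25.1 -190.3  230.4 -119.2  -71.6  412.4  187.5 -179.1] 10.5
```

```bash
cat >> kin.py <<'E'
G=[0,201.3,438.9,39.0,116.3,397.5,0,255.3]; LO=np.array([-2.94,-.97,.19,-1.23,.02,-2.88]); HI=np.array([2.94,2.17,2.56,4.37,3.11,2.88])
C0=np.diag([-1.,-1.,1.])
def ik(p,R,q0):
    f=lambda q:np.r_[(pos(q,G,1,1)-p)/100,(rot(q)@C0-R).ravel()]
    r=least_squares(f,np.clip(q0,LO+.01,HI-.01),bounds=(LO,HI)); return r.x,np.abs(r.fun).max()
def Rstand(psi,e=0):  # tool z at heading psi pitched e below level, tool y up
    z=np.array([np.cos(psi)*np.cos(e),np.sin(psi)*np.cos(e),-np.sin(e)]); x=np.array([-np.sin(psi),np.cos(psi),0])
    # y = z x x
    y=np.cross(z,x); 
    if y[2]<0: x=-x;y=-y
    return np.c_[x,y,z]
E
python3 - <<'E'
from kin import *
rng=np.random.default_rng(0)
for ed in (0,30):
  for pd in range(-180,180,20):
    psi=np.radians(pd);R=Rstand(psi,np.radians(ed)); p=np.array([459,-120,88+0])+13*R[:,2]
    S=[]
    for k in range(12):
        q,e=ik(p,R,rng.uniform(LO,HI) if k else np.array(D[-1][0]))
        if e<1e-3 and not any(np.abs(q-t).max()<.05 for t in S): S.append(q)
    for q in S:
        w=p-255*R[:,2]; el=rz(q[0])@(np.array([0,116.3,201.3])+ry(q[1])@[0,0,438.9]); print(ed,pd,q.round(2),'margin',min((q-LO).min(),(HI-q).min()).round(2),'wrist',w.round(),'elbow',el.round())
E
```

```text
0 -180 [-0.33  1.2   1.02 -0.52  2.42  1.16] margin 0.69 wrist [ 701. -120.   88.] elbow [425. -24. 360.]
0 -160 [-0.22  1.16  1.12 -0.78  2.26  1.01] margin 0.45 wrist [686. -37.  88.] elbow [418.  24. 377.]
0 -140 [-0.13  1.09  1.29 -0.98  2.06  0.96] margin 0.25 wrist [644.  36.  88.] elbow [401.  67. 403.]
0 -120 [-0.05  1.02  1.5  -1.17  1.84  1.  ] margin 0.06 wrist [580.  90.  88.] elbow [378.  99. 432.]
0 -60 [-0.08  0.86  2.19  4.11  1.52  1.5 ] margin 0.26 wrist [338.  90.  88.] elbow [341.  90. 487.]
0 -40 [-0.31  0.89  2.38  3.54  1.69  1.62] margin 0.18 wrist [274.  36.  88.] elbow [361.   8. 477.]
0 -20 [-0.68  0.95  2.49  2.8   1.85  1.47] margin 0.07 wrist [232. -37.  88.] elbow [ 351. -134.  457.]
0 0 [-0.99  0.93  2.45  2.13  1.7   1.37] margin 0.11 wrist [ 217. -120.   88.] elbow [ 289. -231.  465.]
0 20 [-1.11  0.87  2.3   1.68  1.57  1.54] margin 0.26 wrist [ 232. -203.   88.] elbow [ 254. -248.  484.]
0 40 [-1.09  0.87  2.09  1.35  1.61  1.75] margin 0.47 wrist [ 274. -276.   88.] elbow [ 257. -244.  486.]
0 60 [-1.02  0.91  1.85  1.1   1.75  1.91] margin 0.71 w
[... 1682 characters left out ...]
.44 wrist [ 298. -255.  209.] elbow [ 218. -127.  579.]
30 60 [-0.96  0.62  1.91  0.93  1.37  2.13] margin 0.65 wrist [ 354. -302.  209.] elbow [ 242. -142.  558.]
30 80 [-0.88  0.71  1.7   0.72  1.57  2.1 ] margin 0.78 wrist [ 423. -326.  209.] elbow [ 273. -147.  533.]
30 100 [-0.78  0.8   1.51  0.53  1.75  2.02] margin 0.86 wrist [ 495. -326.  209.] elbow [ 306. -139.  507.]
30 120 [-0.67  0.88  1.35  0.34  1.91  1.88] margin 1.0 wrist [ 564. -302.  209.] elbow [ 336. -120.  482.]
30 140 [-0.56  0.93  1.23  0.13  2.02  1.69] margin 1.04 wrist [ 620. -255.  209.] elbow [360. -90. 463.]
30 160 [-0.46  0.96  1.18 -0.1   2.05  1.47] margin 0.99 wrist [ 656. -192.  209.] elbow [373. -53. 455.]
```

Run:
```python
from kin import *
q0=np.array(D[-1][0]); R0=tgt(D[-1][2]); p0=np.array(D[-1][1])
for pd in (-130,-140,-150):
    R1=Rstand(np.radians(pd)); v=Rn.from_matrix(R0.T@R1).as_rotvec(degrees=True); N=int(np.ceil(np.linalg.norm(v)/5.5))
    print(pd,v.round(2),N,(v/N).round(2)); q=q0
    for k in range(1,N+1):
        R=R0@Rn.from_rotvec(v*k/N,degrees=True).as_matrix(); qn,e=ik(p0,R,q)
        if k%3==0 or k==N: print(k,qn.round(2),'maxrate',(np.abs(qn-q).max()*12).round(2),round(e,4),'tooly_z',R[2,1].round(2),'wrist',(p0-255*R[:,2]).round())
        q=qn
```

```text
-130 [-54.35 -54.13  31.37] 16 [-3.4  -3.38  1.96]
3 [-0.16  0.25  1.84 -0.83  1.05  0.08] maxrate 1.37 0.0 tooly_z 0.65 wrist [449.  46. 395.]
6 [-0.07  0.39  1.75 -0.97  1.28  0.34] maxrate 0.95 0.0 tooly_z 0.78 wrist [488.  80. 358.]
9 [-0.03  0.54  1.65 -1.05  1.52  0.52] maxrate 0.95 0.0 tooly_z 0.89 wrist [530.  99. 313.]
12 [-0.03  0.69  1.54 -1.09  1.75  0.65] maxrate 0.92 0.0 tooly_z 0.96 wrist [572. 100. 265.]
15 [-0.05  0.83  1.43 -1.13  1.97  0.76] maxrate 0.88 0.0 tooly_z 1.0 wrist [611.  84. 218.]
16 [-0.07  0.87  1.39 -1.13  2.05  0.8 ] maxrate 0.87 0.0 tooly_z 1.0 wrist [623.  76. 202.]
-140 [-52.21 -63.08  36.55] 17 [-3.07 -3.71  2.15]
3 [-0.16  0.26  1.82 -0.8   1.07  0.06] maxrate 1.3 0.0 tooly_z 0.64 wrist [454.  44. 398.]
6 [-0.08  0.4   1.72 -0.93  1.31  0.31] maxrate 0.98 0.0 tooly_z 0.76 wrist [498.  75. 363.]
9 [-0.05  0.55  1.61 -0.99  1.56  0.48] maxrate 0.97 0.0 tooly_z 0.87 wrist [545.  89. 321.]
12 [-0.05  0.7   1.48 -1.02  1.79  0.61] maxrate 0.93 0.0 tooly_z 0.95 wrist [590.  86. 276.]
15 [-0.08  0.84  1.36 -1.05  2.02  0.72] maxrate 0.89 0.0 tooly_z 0.99 wrist [631.  66. 231.]
17 [-0.11  0.92  1.29 -1.06  2.16  0.79] maxrate 0.86 0.0 tooly_z 1.0 wrist [655.  44. 202.]
-150 [-49.71 -71.98  41.71] 18 [-2.76 -4.    2.32]
3 [-0.16  0.27  1.8  -0.78  1.09  0.05] maxrate 1.24 0.0 tooly_z 0.62 wrist [459.  42. 400.]
6 [-0.09  0.41  1.69 -0.88  1.34  0.28] maxrate 1.02 0.0 tooly_z 0.74 wrist [508.  69. 367.]
9 [-0.07  0.57  1.56 -0.93  1.59  0.45] maxrate 0.99 0.0 tooly_z 0.85 wrist [558.  79. 328.]
12 [-0.07  0.71  1.43 -0.96  1.83  0.58] maxrate 0.94 0.0 tooly_z 0.93 wrist [606.  72. 285.]
15 [-0.11  0.85  1.31 -0.98  2.06  0.69] maxrate 0.89 0.0 tooly_z 0.98 wrist [648.  47. 242.]
18 [-0.16  0.96  1.19 -0.98  2.28  0.8 ] maxrate 0.84 0.0 tooly_z 1.0 wrist [680.   8. 202.]
```

>>> play_rows([
  [[0,0,0],[-3.07,-3.71,2.15]],
  [[0,0,0],[-3.07,-3.71,2.15]],
  [[0,0,0],[-3.07,-3.71,2.15]],
  [[0,0,0],[-3.07,-3.71,2.15]],
  [[0,0,0],[-3.07,-3.71,2.15]],
  [[0,0,0],[-3.07,-3.71,2.15]],
  [[0,0,0],[-3.07,-3.71,2.15]],
  [[0,0,0],[-3.07,-3.71,2.15]],
  [[0,0,0],[-3.07,-3.71,2.15]],
  [[0,0,0],[-3.07,-3.71,2.15]],
  [[0,0,0],[-3.07,-3.71,2.15]],
  [[0,0,0],[-3.07,-3.71,2.15]],
  [[0,0,0],[-3.07,-3.71,2.15]],
  [[0,0,0],[-3.07,-3.71,2.15]],
  [[0,0,0],[-3.07,-3.71,2.15]],
  [[0,0,0],[-3.07,-3.71,2.15]],
  [[0,0,0],[-3.07,-3.71,2.15]],
  [[0,0,0],[0,0,0]],
  [[0,0,0],[0,0,0]],
])

```text
time_s: 9.07
eef_pos: [459.5, -121.5, 201.2]
ee_rot: [0.639, 0.642, -0.3, -0.3]
force: [-0.1, 0.8, -4.3]
grip_width: 0.364
```

Run:
```python
from h import *
k=0
s,im=snap('side','s3.png'); s,im2=snap('top','t3.png')
q=s['ee_rot'];R=Rn.from_quat([q[1],q[2],q[3],q[0]]).as_matrix()
print(s['time_s'],s['eef_pos'],s['joints'].round(3),R.round(3),s['force'],s['wrist_torque'],s['grip_width'])
c0=s['eef_pos']-13*R[:,2]
for z in(-83,0,83): print(z,proj('side',c0+[0,0,z]).round(),proj('top',c0+[0,0,z]).round())
for c in('side','top'):
    for n in('post_center','plate'):
        for r in ctrl.spot_in(c,n)[:3]:
            p=np.array(r['position'])*[640,400]; print(c,n,round(r['p'],2),p.round(1),atz(c,p,8 if n=='plate' else c0[2]).round(1))
a=cv2.resize(im[80:300,220:440],None,fx=1.8,fy=1.8); b=cv2.resize(im2[120:340,270:490],None,fx=1.8,fy=1.8)
cv2.imwrite('pics/c3.png',np.hstack([a,b])[:,:,::-1])
```

```text
9.1167 [ 459.49302607 -121.03067438  201.97539241] [-0.113  0.916  1.284 -1.056  2.16   0.79 ] [[ 0.641 -0.002 -0.767]
 [-0.767 -0.003 -0.641]
 [-0.001  1.    -0.004]] [-0.22031735  1.10089294 -4.50222923] [ 0.71417052 -0.9298214  -0.04651617] 0.36730499520453613
-83 [337. 214.] [358. 219.]
0 [337. 186.] [361. 214.]
83 [338. 155.] [364. 209.]
side post_center 0.82 [253.1 219.3] [263.9 -76.2 202. ]
side post_center 0.59 [337.8 182.8] [ 479.4 -103.8  202. ]
side plate 0.8 [363.1 322.9] [ 354.2 -311.5    8. ]
side plate 0.66 [336.3 251.8] [ 459.9 -124.1    8. ]
top post_center 0.61 [362.5 210.9] [ 477.5 -117.3  202. ]
top plate 0.78 [357.7 233.4] [ 442.8 -121.1    8. ]
top plate 0.59 [430.  264.9] [ 359.5 -314.6    8. ]
top plate 0.58 [486.7 259.2] [ 375.7 -467.2    8. ]
```

View pics/c3.png

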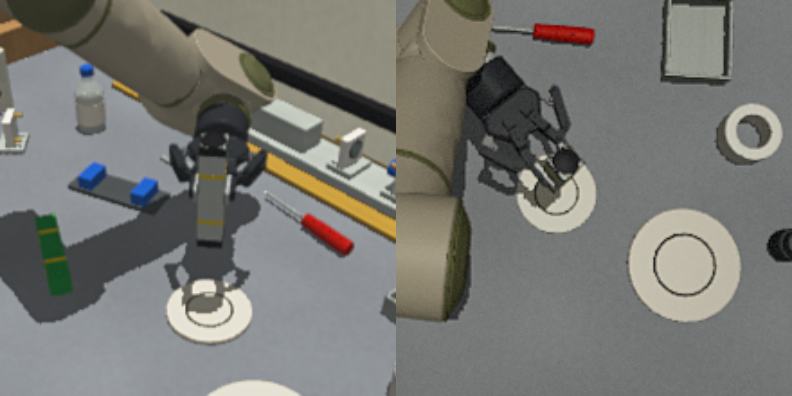

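The side crop shows the post held upright over the small plate, and the top crop shows the wrist clear of the other things. I'll shift 13 mm along tool z to centre it, pitch the tool 3° for wrist clearance, and lower it.

>>> play_rows([
  [[0,0,6],[0,0,0]],
  [[0,0,7],[0,0,0]],
  [[0,-12,0],[0,0,0]],
  [[0,-15,0],[0,0,0]],
  [[0,-15,0],[0,0,0]],
  [[0,-15,0],[0,0,0]],
  [[0,-15,0],[0,0,0]],
  [[0,-12,0],[0,0,0]],
  [[0,-8,0],[0,0,0]],
  [[0,-6,0],[0,0,0]],
  [[0,0,0],[3,0,0]],
  [[0,0,0],[0,0,0]],
  [[0,0,0],[0,0,0]],
])

```text
time_s: 10.45
eef_pos: [449.8, -129.1, 104.9]
ee_rot: [0.624, 0.657, -0.308, -0.29]
force: [0.5, 0.9, -4.3]
grip_width: 0.364
```

Run:
```python
from h import *
s,im=snap('side','s4.png'); F=s['force']; s,im2=snap('top','t4.png')
print(s['time_s'],s['eef_pos'],s['joints'].round(3),F,s['force'],s['wrist_torque'],s['grip_width'])
a=cv2.resize(im[150:300,250:400],None,fx=2.6,fy=2.6); b=cv2.resize(im2[130:280,280:430],None,fx=2.6,fy=2.6)
cv2.imwrite('pics/c4.png',np.hstack([a,b])[:,:,::-1])
```

```text
10.5 [ 449.71841114 -129.10651993  104.64936743] [-0.127  1.04   1.305 -0.963  2.036  0.946] [ 0.51775583  0.9062471  -4.27739576] [ 0.84739008 -0.58231232 -4.64838088] [ 0.76914796 -0.92099634 -0.05747434] 0.36726787904251446
```

View pics/c4.png

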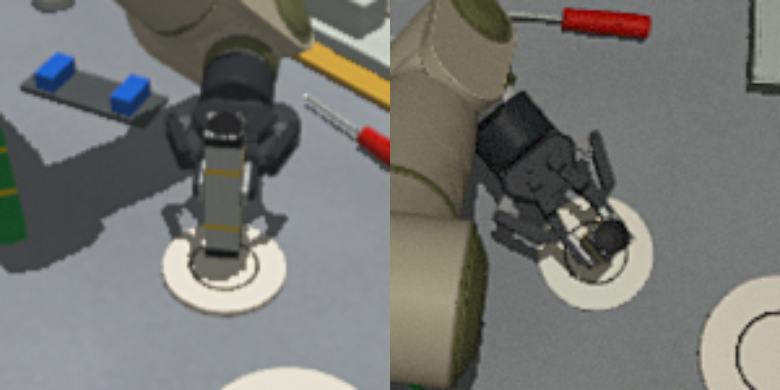

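The post is upright over the ring, about 15 mm up, and the wrist is clear. I'll creep down.

>>> play_rows([
  [[0,-4,0],[0,0,0]],
  [[0,-4,0],[0,0,0]],
  [[0,-3,0],[0,0,0]],
  [[0,-2,0],[0,0,0]],
  [[0,0,0],[0,0,0]],
  [[0,0,0],[0,0,0]],
])

```text
time_s: 11.05
eef_pos: [450.1, -128.7, 91.2]
ee_rot: [0.624, 0.657, -0.308, -0.291]
force: [0.5, 0.7, -3.6]
grip_width: 0.364
```

>>> play_rows([
  [[0,-1,0],[0,0,0]],
  [[0,0,0],[0,0,0]],
  [[0,0,0],[0,0,0]],
])

```text
time_s: 11.3
eef_pos: [450.2, -128.6, 90.4]
ee_rot: [0.624, 0.657, -0.308, -0.29]
force: [-0.4, -0.3, -4.5]
grip_width: 0.364
```

>>> play_rows([
  [[0,-1,0],[0,0,0]],
  [[0,0,0],[0,0,0]],
  [[0,0,0],[0,0,0]],
])

```text
time_s: 11.55
eef_pos: [450.2, -128.6, 89.3]
ee_rot: [0.624, 0.657, -0.308, -0.291]
force: [0.4, -0.9, -3.9]
grip_width: 0.362
```

>>> play_rows([
  [[0,-1,0],[0,0,0]],
  [[0,0,0],[0,0,0]],
  [[0,0,0],[0,0,0]],
])

```text
time_s: 11.8
eef_pos: [450.2, -128.6, 88.3]
ee_rot: [0.624, 0.657, -0.308, -0.291]
force: [-0.5, 0.3, -5.4]
grip_width: 0.365
```

>>> play_rows([
  [[0,-1,0],[0,0,0]],
  [[0,0,0],[0,0,0]],
  [[0,0,0],[0,0,0]],
])

```text
time_s: 12.05
eef_pos: [450.3, -128.5, 87.6]
ee_rot: [0.624, 0.657, -0.308, -0.29]
force: [0.2, -0.4, -1.2]
grip_width: 0.364
```

>>> play_rows([
  [[0,-0.7,0],[0,0,0]],
  [[0,0,0],[0,0,0]],
  [[0,0,0],[0,0,0]],
])

```text
time_s: 12.3
eef_pos: [450.4, -128.4, 87.6]
ee_rot: [0.625, 0.656, -0.308, -0.29]
force: [-0.5, 1.0, 4.5]
grip_width: 0.364
```

Contact at TCP z ≈ 87.6 puts the post centre at about 88 mm, which agrees with a standing height of 88. Easing off slightly, then releasing gently.

>>> play_rows([
  [[0,0.5,0],[0,0,0]],
  [[0,0,0],[0,0,0]],
])

```text
time_s: 12.47
eef_pos: [450.4, -128.5, 87.6]
ee_rot: [0.624, 0.657, -0.308, -0.29]
force: [-0.9, -0.5, 4.4]
grip_width: 0.365
```

>>> play_rows([
  [[0,0,0],[0,0,0]],
  [[0,0,0],[0,0,0]],
  [[0,0,0],[0,0,0]],
  [[0,0,0],[0,0,0]],
  [[0,0,0],[0,0,0]],
  [[0,0,0],[0,0,0]],
  [[0,0,0],[0,0,0]],
  [[0,0,0],[0,0,0]],
  [[0,0,0],[0,0,0]],
  [[0,0,0],[0,0,0]],
  [[0,0,0],[0,0,0]],
  [[0,0,0],[0,0,0]],
], fingers=42)

```text
time_s: 13.47
eef_pos: [450.3, -128.5, 87.1]
ee_rot: [0.624, 0.657, -0.308, -0.291]
force: [-0.4, 0.4, 0.9]
grip_width: 0.489
```

Run:
```python
from h import *
s,im=snap('side','s5.png'); F=s['force']; s,im2=snap('top','t5.png')
print(s['time_s'],s['eef_pos'],F,s['force'],s['grip_width'])
a=cv2.resize(im[150:300,250:400],None,fx=2.6,fy=2.6); b=cv2.resize(im2[130:280,280:430],None,fx=2.6,fy=2.6)
cv2.imwrite('pics/c5.png',np.hstack([a,b])[:,:,::-1])
```

```text
13.5167 [ 450.30046938 -128.52221431   87.09811153] [-0.35046365  0.40536662  0.90498424] [-0.15244835  0.43511089 -0.06689024] 0.49064250270599913
```

View pics/c5.png

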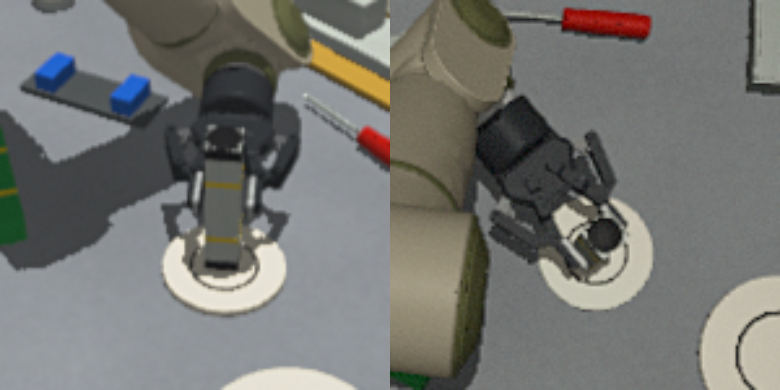

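It's standing on its own in the ring with about zero force on the tool. Opening fully and backing off.

>>> play_rows([
  [[0,0,0],[0,0,0]],
  [[0,0,0],[0,0,0]],
  [[0,0,0],[0,0,0]],
  [[0,0,0],[0,0,0]],
  [[0,0,0],[0,0,0]],
  [[0,0,0],[0,0,0]],
  [[0,0,-5],[0,0,0]],
  [[0,0,-8],[0,0,0]],
  [[0,1,-10],[0,0,0]],
  [[0,2,-12],[0,0,0]],
  [[0,3,-12],[0,0,0]],
  [[0,8,-12],[0,0,0]],
  [[0,15,-10],[0,0,0]],
  [[0,20,0],[0,0,0]],
  [[0,20,0],[0,0,0]],
  [[0,10,0],[0,0,0]],
  [[0,0,0],[0,0,0]],
  [[0,0,0],[0,0,0]],
  [[0,0,0],[0,0,0]],
], fingers=85)

```text
time_s: 15.15
eef_pos: [499.7, -86.7, 168.5]
ee_rot: [0.624, 0.657, -0.307, -0.291]
force: [0.5, -0.9, -0.3]
grip_width: 0.994
```

Run:
```python
from h import *
s,im=snap('side','s6.png'); F=s['force']; s,im2=snap('top','t6.png')
print(s['time_s'],s['eef_pos'],F,s['force'],s['grip_width'])
a=cv2.resize(im[140:300,240:400],None,fx=2.5,fy=2.5); b=cv2.resize(im2[120:280,270:430],None,fx=2.5,fy=2.5)
cv2.imwrite('pics/c6.png',np.hstack([a,b])[:,:,::-1])
for X in ([459,-122,8],[459,-122,171]): print(proj('side',X).round(1),proj('top',X).round(1))
```

```text
15.2 [499.65080067 -86.72324048 168.47313736] [ 0.51716161 -0.86828933 -0.30775331] [0.15146791 0.22767664 0.33965607] 0.998459108648932
[335.5 251.5] [358.  227.4]
[336.8 200.9] [363.4 220.5]
```

View pics/c6.png

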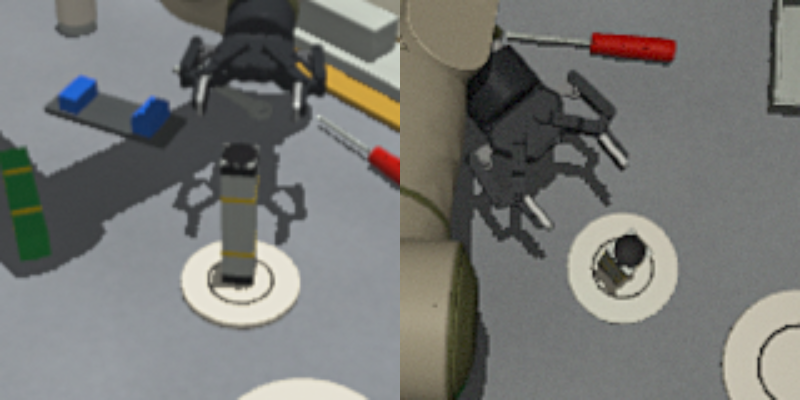

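The post stands plumb: its top cap shows at side (335,202) and top (362,220), against predicted (337,201) and (363,221). Wait a moment for any rocking to settle, then hand in.

>>> play_rows([
  [[0,0,0],[0,0,0]],
  [[0,0,0],[0,0,0]],
  [[0,0,0],[0,0,0]],
  [[0,0,0],[0,0,0]],
  [[0,0,0],[0,0,0]],
  [[0,0,0],[0,0,0]],
  [[0,0,0],[0,0,0]],
  [[0,0,0],[0,0,0]],
  [[0,0,0],[0,0,0]],
  [[0,0,0],[0,0,0]],
  [[0,0,0],[0,0,0]],
  [[0,0,0],[0,0,0]],
  [[0,0,0],[0,0,0]],
  [[0,0,0],[0,0,0]],
  [[0,0,0],[0,0,0]],
  [[0,0,0],[0,0,0]],
])

```text
time_s: 16.58
eef_pos: [499.8, -86.8, 169.6]
ee_rot: [0.624, 0.657, -0.308, -0.29]
force: [-0.9, 0.2, 1.1]
grip_width: 0.996
```

Run:
```python
from h import *
a=cv2.imread('pics/s6.png').astype(int); s,im=snap('side','s7.png'); d=np.abs(im[:,:,::-1].astype(int)-a)[190:270,310:365].max(2)
print('changed px near post',(d>40).sum()); print(ctrl.finish_job())
```

```text
changed px near post 37
the job is handed in; nothing more can be done
None
```

The post is standing heavy end down on the smaller white plate, let go, and I handed the job in at about 16.6 s; no verdict came back.

- **Finding the heavy end:** I lifted the post level with its centre at about 145 mm. The wrist read about 4.1 N and a moment of about -0.17 N·m, which put the weight toward the end on the robot's left (+y). The offset worked out at about 41 mm, more than the stated 28–35 mm. The sensor noise was about ±4 mm and the grip may have been slightly off centre, but the direction was clear.
- **Placing it:** I turned that end down with the post about 3° off plumb. It touched the plate with its centre at about 88 mm, as expected, and I opened the fingers gently and backed away.
- **Last checks:** After release, the top cap was within about 2 px of where a plumb, centred post should show in both the side and top views. The force on the open gripper was near zero. The other things in those last crops looked unmoved; I did not check those outside them.
- **Unresolved:** Comparing side pictures about 1.4 s apart, 37 pixels near the post had changed. I took that as image noise or slight settling and did not look at a picture of it.

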